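# Draw a split carving together in the turnbuckle clamp

### The arm

A 6-joint arm with a two-finger parallel gripper is mounted at the origin on the work surface. World frame = base frame: x ahead of the robot, y to its left, z up, the work surface at z = 0. Lengths are in m, angles in rad, forces in N, time in s.
With the tool pointing down it reaches from about 0.4 to 0.825 m from the base axis. Payload 7 kg.
Tool frame: the origin (TCP) lies at the very end of the fingers, on their centre line; the grasp point (between the pads) lies 19 mm behind it; y points along the fingers, z is the direction in which the jaws open and shut, and the axes are right-handed (so a half turn about y gives the same grasp; the last joint's range is limited). The gripper opens to 88 mm and grips with 3 to 60 N. Pads are 19 mm wide; open, the fingers measure 130 mm over their backs; the gripper's body (78 mm by 193 mm) begins 47 mm behind the grasp point.
Start: joints at [-0.92, 0.359, 0.012, 0, -1.224, -0.288], TCP at [0.24, -0.631, 0.227] pointing down, gripper open.
Joint ranges: [-3.07, 3.07], [-1.43, 2.12], [-1.02, 1.25], [-3.03, 1.67], [-3.05, -0], [-3.03, 3.03]. Speed limits (rad/s): [2.39, 2.39, 3.01, 3.14, 3.14, 3.14].

### API

Orientations are given as [roll, pitch, yaw] about the fixed x, y, z axes, in that order (R = Rz(yaw) Ry(pitch) Rx(roll)).
In Python, from station import get_state, grab_frame, job_done, regions_of gives the robot as it stands.
- The arm moves only by the tool drive_tool, never from a script. Its argument "rows" is a list of rows, each a list of 3 entries, a list of its own where there are three numbers: the shift along the world's x, y, z as a fraction of full scale, then the turn about the world's z as a fraction of full scale, then the opening, from 0 (shut) to 1 (fully open). A call has 1 to 12 rows; each row is the pose to reach, as a shift and turn from the pose commanded when the call began; what a row does not reach only later rows make up. Full scale, the value 1, is 30 cm for a shift and 90 degrees for a turn. A row lasts 1/10 s, in which the tool goes at most 50 mm and 8.59 degrees, less where a joint would pass 70% of its speed; a pose out of reach is approached as far as the arm can. A call with a number of a shift or a turn outside -1 to 1 is refused whole. A call with a gripper value outside its range is refused whole. The fingers move at their own pace and stop on an object; "newtons" is the grip in N (left out, the last holds). Time passes only in rows, so rows that repeat a pose let the fingers close. It gives the time, the measured TCP pose, the force and the opening at its end, in the units of the state.
- get_state(): the state, without advancing time (a new reading comes with each control period).
- grab_frame(name): name is "scene" or "top" or "wrist"; returns a dict with "img" (480x640x3 uint8, blue, green, red), "fx", "fy", "cx", "cy" (pixels), "k1" (the pictures are not rectified: a ray, as slopes to the right and down, at radius r is drawn at 1 + k1 r^2 times it, then the intrinsics apply), "T" (4x4, takes a point from camera to world coordinates); the wrist camera has in their place "hand_eye" (4x4, takes a point from camera to tool coordinates, whose origin is the TCP and whose axes are the tool frame's). Camera axes: x right, y down, z forward; pixel columns grow to the right and rows downward; lengths in m; the calibration is good to about 2 mm. A picture is of the moment at which its call begins: read the wrist's pose just before it. There is no depth.
- job_done(): hands the job in, once; it reports no verdict.
Trained networks look in a picture, given as the dict that the camera call returned (one of the last four; its "shot" number tells which), for a name from the list of things; names that differ only in an ending like _2 or _b are one class to them, and where a whole thing is asked for, a point or a joint stands for the part that bears it (a point fixed in the world has none). Each returns a list of dicts, best first, with "confidence" (0 to 1); they miss things now and then, are a little off and sometimes report something else, mostly with a low value. They report only what shows in the picture. A call takes as long as a camera call. They do not tell look-alikes from the thing itself.
- regions_of(picture, thing): "pixels" (480x640 bool, what is visible of it) and "box" ([left, top, right, bottom] in pixels, round what is visible of it).
The state is a dict: "t": time; "q": joint angles; "qd": joint speeds; "joint_efforts": joint torques, N m; "eef_pos": TCP position; "ee_rot": TCP orientation; "force": force on the tool from outside, world axes, zero at the start; "moment": the same for the moment, N m; "width": finger opening in m.
Only numpy, scipy, OpenCV 4.12 (cv2) and the standard library are available. Lean on these libraries where they do the work, as an engineer would, in place of code of your own. Each camera call takes 0.05 s, during which the arm holds its last target. There are 200 camera calls.

### The job

Clamp up the split carved panel: lay the big hexagon-sleeved turnbuckle across the two jaws, its blades down in both forks with the cross pins behind them, then let go and turn the sleeve, taking it afresh as often as needed, until the joint between the two halves is shut and both jaws grip the wood firmly. Feel for the point where it gets tight and stop there, because the soft wood must not be crushed; leave the turnbuckle lying in the forks and everything else on the bench where it is.

Things in the scene. Friction and masses are not known exactly. Their poses are not given: they have to be found in the camera images.
- clamp_bed: plywood bed of the panel clamp, 100 x 310 x 20 mm, fixed flat on the bench. Origin: centre of its underside. Its y axis is the clamping direction, along its length; z up.
- jaw_left: iron jaw with a cork face at the bed's +y end, 110 mm along the bed's x, 30 mm thick, its block 40 mm tall; slides along the bed's y only, with about 2 N of friction. Origin: foot of its cork face, on the bed's top. On the block stands an open-topped fork: two cheeks, 12 mm thick along y (3.5 to 15.5 mm outward of the cork face), with a 20 mm wide slot between them.
- jaw_right: the same jaw, mirrored, at the bed's -y end.
- jaw_left_fork (a point): middle of the left fork's slot, halfway through the cheeks' thickness, 95 mm above the bench: here the turnbuckle's axis lies when its blade rests on the slot's floor (75 mm above the bench). The cheeks' tops are rounded horns that flare apart and end 117 mm above the bench.
- jaw_right_fork (a point): the same point of the right jaw's fork.
- half_left: +y half of a split relief panel (half a tree in a ring carved on it), 130 mm along x, 90 mm along y, 24 mm thick, loose, flat on the bed. Origin: centre of its underside; axes as the bed's.
- half_right: -y half of the panel, same size. At the start a gap of 2 to 3 mm stands between the halves, and the jaws stand up to 1 mm off their outer edges.
- half_left_edge (a point): middle of the left half's joint edge (the edge that faces the other half), mid-thickness.
- half_right_edge (a point): middle of the right half's joint edge, mid-thickness.
- turnbuckle: hexagon sleeve of the big steel turnbuckle, 32 mm across flats, 90 mm long; whole turnbuckle 249 mm long, about 0.6 kg, lying on the bench on its two blades. Origin: centre of the sleeve, on its axis (20 mm above the bench at the start). y axis: along the sleeve, towards the plain end. x axis: normal to one pair of flats, level at the start (further flats every 60 degrees about y).
- end_plain_pin (a point): middle of the cross pin of the end on the sleeve's +y side, 116.5 mm from the sleeve's centre at the start: a level pin 14 mm in diameter, 56 mm long (to 28 mm either side of the blade's middle). In use it lies behind the fork's cheeks, on the side away from the panel; about 2 mm of play is left there at each fork at the start.
- end_ringed_pin (a point): middle of the other end's cross pin, on the sleeve's -y side, where a dark ring marks the left-hand thread. Thread: turning the sleeve about its own +y axis (right-hand rule, blades held by the forks) draws both ends in, 12 mm per turn each; the other way drives them out. Free, the sleeve takes about 0.17 N m to turn.
- end_plain: threaded 20 mm rod with an upright blade, 16 mm thick, 40 mm tall, from 76.5 to 124.5 mm from the sleeve's centre, that stands in the fork's slot and so does not turn with the sleeve, but for some 5 degrees of play that comes back on letting go. Origin: at the start in the sleeve's centre. Once laid in, the sleeve turns about 120 degrees until the panel is shut.
- end_ringed: the same with left-hand thread, on the sleeve's -y side. From shut on, the turning torque climbs from 0.17 N m to 0.32 (40 N on the wood) in 17 degrees and 0.63 (120 N: crushed) in 35. At rest the threads carry up to 44 N: standing still, the hand's torque first eases to near zero as the load comes, then climbs; on letting go, any load above 44 N springs back to that.
- gouge_wide: carving gouge with a reddish handle: a bystander, to be left alone. Origin: underside.
- gouge_narrow: carving gouge with a dark handle: a bystander, to be left alone. Origin: underside.
- mallet: round dark wooden mallet, lying: a bystander, to be left alone. Origin: underside.
- whetstone: two-layer whetstone, 150 x 50 x 25 mm: a bystander, to be left alone. Origin: underside.
- glue_bottle: yellow bottle with a red cap, 150 mm tall: a bystander, to be left alone. Origin: underside.
- owl: small wooden owl, 110 mm tall: a bystander, to be left alone. Origin: underside.
- small_turnbuckle: small open-frame turnbuckle with two eyes, 140 mm long, too short for this clamp: a bystander, to be left alone. Origin: underside.
There are look-alikes about, which are no part of the job. Leave any blue, pink or purple look-alike of the half_right alone.

How it is judged:
By the outcome, as a careful person would: the job done as asked, in the order asked, and still so for the second after the job is handed in, with the robot touching nothing.
It also fails if it takes over 72 s, if anything falls off the work surface, if the arm or the gripper's body presses on something with over 40 N, if the wrist force passes 120 N, or if a joint passes its speed limit or range.

## Working session

There is one attempt and no reset: what is moved stays moved. The work goes in short steps, Python scripts to look and compute and a tool call to move; the robot and the scene stay as the last step left them, time stands still between calls to the robot, and variables do not carry over. Pictures are saved under pics/ and viewed, about 8 in all and at most 12, crops included, and the job is handed in when it is done.

Besides the shell and the picture viewer there is one more tool, called after "Emit:" as name(argument=value, ...), one argument or row to a line, values as JSON. drive_tool: Moves the arm, as the interface text tells. Its arguments: {"type":"object","properties":{"rows":{"type":"array"},"newtons":{"type":"number"}},"required":["rows"]}

```bash
mkdir -p pics; ls
cat > h.py <<'E'
import numpy as np, cv2
from station import get_state, grab_frame, job_done, regions_of
def ray(f,u,v):
    x=(u-f['cx'])/f['fx'];y=(v-f['cy'])/f['fy'];a,b=x,y
    for _ in range(20):
        r2=a*a+b*b;a=x/(1+f['k1']*r2);b=y/(1+f['k1']*r2)
    return np.array([a,b,1.])
def Rt(s):
    r,p,y=s['ee_rot']
    from scipy.spatial.transform import Rotation as R
    T=np.eye(4);T[:3,:3]=R.from_euler('xyz',[r,p,y]).as_matrix();T[:3,3]=s['eef_pos'];return T
def grab(n):
    s=get_state();f=grab_frame(n)
    if n=='wrist': f['T']=Rt(s)@f['hand_eye']
    return f
def at(f,u,v,z):
    T=f['T'];d=T[:3,:3]@ray(f,u,v);o=T[:3,3];return o+d*(z-o[2])/d[2]
def proj(f,p):
    c=np.linalg.inv(f['T'])@np.append(p,1);a,b=c[0]/c[2],c[1]/c[2];k=1+f['k1']*(a*a+b*b)
    return np.array([f['fx']*a*k+f['cx'],f['fy']*b*k+f['cy']])
def cen(m):
    ys,xs=np.nonzero(m);return xs.mean(),ys.mean()
E
python3 - <<'E'
from h import *
s=get_state();print(s)
for n in ['top','scene']:
    f=grab(n);cv2.imwrite(f'pics/{n}0.png',f['img']);print(n,f['fx'],f['k1'],f['T'].round(3).tolist())
    for t in ['turnbuckle','jaw_left','jaw_right','half_left','half_right','end_plain','end_ringed','end_plain_pin','small_turnbuckle','clamp_bed','whetstone','mallet','glue_bottle','owl','gouge_wide','gouge_narrow']:
        try:
            for r in regions_of(f,t)[:3]:
                u,v=cen(r['pixels']);print(t,round(r['confidence'],2),[int(b) for b in r['box']],round(u),round(v),at(f,u,v,0.02).round(3)[:2])
        except Exception as e: print(t,e)
E
```

```text
pics
{'t': 0.0, 'q': array([-9.19880180e-01,  3.59405694e-01,  1.10186930e-02, -3.71828030e-04,
       -1.22410887e+00, -2.88107145e-01]), 'qd': array([ 0.00114836, -0.00152359, -0.0005806 ,  0.00143145,  0.00029663,
        0.00016444]), 'joint_efforts': array([ 3.57929571e-05, -5.82723141e+01,  2.93050486e+01,  6.99697629e+00,
        6.91996000e-03, -1.69544633e-04]), 'eef_pos': array([ 0.23935355, -0.63058379,  0.22558915]), 'ee_rot': array([-1.56906751e+00,  1.47825499e-04,  3.62682491e-01]), 'force': array([-0.42043861,  0.43925328,  0.07818293]), 'moment': array([-0.06415407, -0.04774994,  0.00036226]), 'width': 0.08800528530306301}
top 495.8418360612083 -0.044603154858204666 [[-0.006, -0.997, 0.074, 0.399], [-1.0, 0.006, -0.003, -0.032], [0.003, -0.074, -0.997, 1.397], [0.0, 0.0, 0.0, 1.0]]
turnbuckle 0.62 [181, 253, 207, 274] 194 266 [0.432 0.342]
turnbuckle 0.59 [379, 193, 406, 285] 392 239 [ 0.504 -0.21 ]
jaw_left 0.76 [226, 196, 242, 236] 234 216 [0.569 0.232]
jaw_left 0.66 [461, 182, 495, 278] 476 218 [ 0.561 -0.446]
jaw_right 0.71 [302, 203, 317, 246] 310 226 [0.54  0.0
[... 2495 characters left out ...]
29 0.164]
whetstone 0.27 [323, 238, 338, 293] 330 267 [0.52  0.015]
mallet 0.71 [213, 282, 238, 319] 226 304 [ 0.602 -0.219]
mallet 0.56 [97, 229, 157, 330] 126 290 [ 0.555 -0.455]
glue_bottle 0.63 [256, 307, 291, 355] 276 332 [ 0.674 -0.111]
owl 0.96 [443, 207, 474, 244] 458 224 [0.411 0.344]
owl 0.58 [213, 284, 239, 318] 226 303 [ 0.601 -0.22 ]
owl 0.42 [308, 238, 449, 302] 377 275 [0.548 0.121]
gouge_wide 0.95 [317, 336, 424, 349] 364 344 [0.713 0.072]
gouge_wide 0.7 [377, 247, 420, 307] 398 276 [0.554 0.169]
gouge_wide 0.46 [418, 247, 439, 303] 427 275 [0.555 0.235]
gouge_narrow 0.65 [488, 236, 517, 322] 501 270 [0.553 0.412]
gouge_narrow 0.23 [226, 219, 251, 243] 237 231 [ 0.401 -0.206]
```

Run:
```python
import cv2,numpy as np
a=cv2.imread('pics/top0.png');b=cv2.imread('pics/scene0.png')
cv2.imwrite('pics/c1.png',np.vstack([cv2.resize(a[120:360,150:510],(800,300*16//9)[:2] if 0 else (450,300),interpolation=3),cv2.resize(b[140:400,90:530],(450,300),interpolation=3)]))
cv2.imwrite('pics/c1.png',cv2.resize(a[120:360,150:510],(800,533),interpolation=3))
```

```text
(no output)
```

View pics/c1.png

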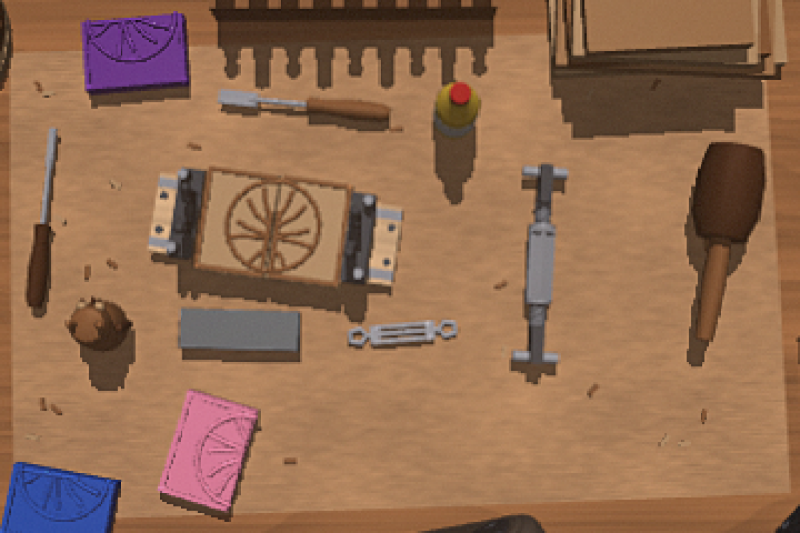

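View pics/scene0.png

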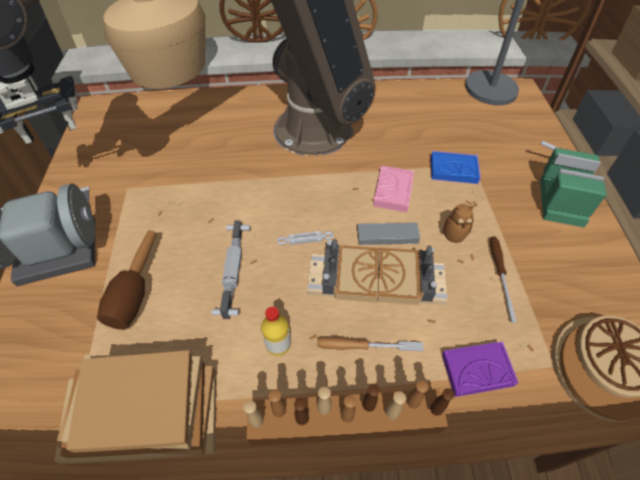

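Scene picture: the big hex turnbuckle is at (231,268), with its ringed end towards (226,303). The small open-frame one at (305,238) is not the target. The clamp is at (376,275). The jaw_left and turnbuckle hits on the mallet and owl are false, and the coloured panels at pink (394,189), blue (455,167) and purple (480,369) are look-alikes. The big turnbuckle is my choice, so I'll go over it for a close look.

Emit:
drive_tool(
  rows=[
    [[0.88,1,0.25],-0.28,1],
    [[0.88,1,0.25],-0.28,1],
    [[0.88,1,0.25],-0.28,1],
    [[0.88,1,0.25],-0.28,1],
    [[0.88,1,0.25],-0.28,1],
    [[0.88,1,0.25],-0.28,1],
    [[0.88,1,0.25],-0.28,1],
    [[0.88,1,0.25],-0.28,1],
    [[0.88,1,0.25],-0.28,1],
    [[0.88,1,0.25],-0.28,1],
  ],
)

```text
t: 2.7
eef_pos: [0.5051, -0.3294, 0.302]
ee_rot: [-1.571, -0.001, -0.074]
force: [-0.2, 0.4, -0.7]
width: 0.0876
```

Emit:
drive_tool(
  rows=[
    [[0,0.4,0],0,1],
    [[0,0.4,0],0,1],
    [[0,0.4,0],0,1],
    [[0,0.4,0],0,1],
    [[0,0.4,0],0,1],
  ],
)

```text
t: 3.2
eef_pos: [0.5031, -0.2116, 0.3017]
ee_rot: [-1.571, -0.0, -0.077]
force: [-0.2, 0.2, 0.2]
width: 0.0878
```

Run:
```python
from h import *
s=get_state();print(s['eef_pos'],s['ee_rot'],s['force'],s['moment'],s['t'])
f=grab('wrist');cv2.imwrite('pics/w1.png',f['img']);print(f['hand_eye'].round(3),f['fx'],f['k1'])
for t in ['turnbuckle','end_plain','end_ringed','end_plain_pin','end_ringed_pin']:
    for r in regions_of(f,t)[:2]:
        u,v=cen(r['pixels']);print(t,round(r['confidence'],2),[int(b) for b in r['box']],round(u),round(v),at(f,u,v,0.025).round(4)[:2])
```

```text
[ 0.50308142 -0.21158841  0.30168963] [-1.57100048e+00 -1.65304075e-04 -7.67404697e-02] [-0.24189725  0.23984332  0.15618245] [-0.05911593 -0.01494039  0.02824031] 3.2
[[ 0.     0.956  0.294 -0.08 ]
 [ 0.002 -0.294  0.956 -0.158]
 [ 1.     0.    -0.002 -0.   ]
 [ 0.     0.     0.     1.   ]] 335.52268398607606 0.016561854655590787
turnbuckle 0.72 [294, 96, 339, 287] 318 189 [ 0.4909 -0.2127]
end_plain 0.64 [291, 96, 340, 161] 318 122 [ 0.4086 -0.2068]
end_plain 0.42 [394, 102, 504, 139] 449 121 [ 0.4202 -0.0473]
end_ringed 0.75 [299, 236, 338, 288] 318 267 [ 0.599  -0.2207]
end_plain_pin 0.7 [294, 95, 339, 159] 318 122 [ 0.409  -0.2071]
end_ringed_pin 0.7 [296, 236, 341, 289] 318 267 [ 0.5991 -0.2208]
```

View pics/w1.png

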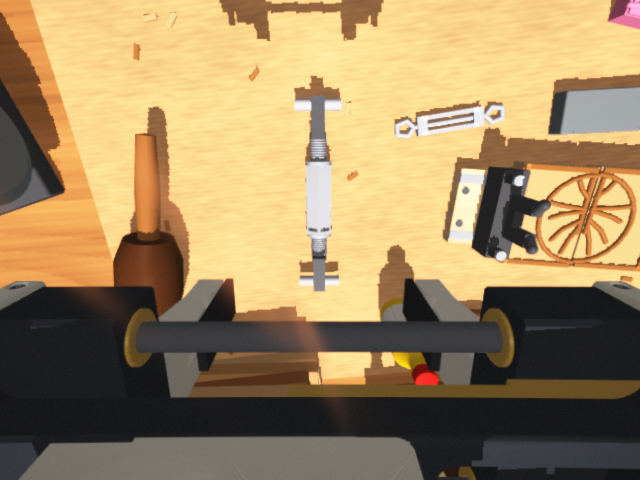

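Wrist picture: the hex sleeve spans (318,162) to (318,237). The plain pin is at (318,104) and the ringed pin at (319,281). The dark band on the sleeve's lower end (320,236) marks the ringed side, which agrees with the networks.

Run:
```python
from h import *
f=grab('wrist')
P=at(f,318,104.5,0.025);Q=at(f,319.5,281,0.025);print(P,Q,np.linalg.norm(P-Q),(P+Q)/2,np.degrees(np.arctan2(*(P-Q)[1::-1])))
a=at(f,318,162,.036);b=at(f,319,237,.03);print(a,b,(a+b)/2,np.linalg.norm(a-b))
s=get_state();print(np.degrees(s['ee_rot'][2]))
f=grab('top')
c=cv2.resize(f['img'][180:300,360:440],(533,800),interpolation=3)
m=[r for r in regions_of(f,'turnbuckle') if r['box'][0]>300][0]['pixels'];
print(at(f,*cen(m),.03))
```

```text
[ 0.38881594 -0.20507271  0.025     ] [ 0.6199492  -0.22130005  0.025     ] 0.23170220388388957 [ 0.50438257 -0.21318638  0.025     ] 175.98398343146684
[ 0.45537928 -0.21031496  0.036     ] [ 0.55372401 -0.21680328  0.03      ] [ 0.50455164 -0.21355912  0.033     ] 0.09874099637890515
-4.480153773217621
[ 0.43623045 -0.20472007  0.03      ]
```

Emit:
drive_tool(
  rows=[
    [[0.004,-0.005,-0.3],0.005,1],
    [[0.004,-0.005,-0.6],0.005,1],
    [[0.004,-0.005,-0.75],0.005,1],
    [[0.004,-0.005,-0.85],0.005,1],
    [[0.004,-0.005,-0.93],0.005,1],
    [[0.004,-0.005,-0.983],0.005,1],
    [[0.004,-0.005,-0.983],0.005,1],
    [[0.004,-0.005,-0.983],0.005,1],
  ],
)

```text
t: 4.45
eef_pos: [0.5043, -0.2126, 0.0055]
ee_rot: [-1.571, 0.002, -0.069]
force: [0.2, -0.6, -0.5]
width: 0.0877
```

Emit:
drive_tool(
  rows=[
    [[0,0,0],0,0],
    [[0,0,0],0,0],
    [[0,0,0],0,0],
    [[0,0,0],0,0],
    [[0,0,0],0,0],
    [[0,0,0],0,0],
    [[0,0,0],0,0],
    [[0,0,0],0,0],
  ],
  newtons=40,
)

```text
t: 5.25
eef_pos: [0.5047, -0.2125, 0.0067]
ee_rot: [-1.571, -0.0, -0.069]
force: [1.3, 0.9, 1.3]
width: 0.0315
```

Emit:
drive_tool(
  rows=[
    [[0,0,0.2],0,0],
    [[0,0,0.4],0,0],
    [[0,0,0.6],0.05,0],
    [[0,0.1,0.75],0.15,0],
    [[-0.03,0.25,0.8],0.25,0],
    [[-0.06,0.4,0.8],0.34,0],
    [[-0.08,0.55,0.8],0.43,0],
    [[-0.1,0.7,0.8],0.52,0],
    [[-0.1,0.85,0.8],0.61,0],
    [[-0.1,1,0.8],0.7,0],
    [[-0.1,1,0.8],0.79,0],
    [[-0.1,1,0.8],0.88,0],
  ],
)

```text
t: 6.45
eef_pos: [0.4735, 0.089, 0.2454]
ee_rot: [-1.568, 0.001, 1.322]
force: [0.3, 0.1, -5.6]
width: 0.0315
```

Emit:
drive_tool(
  rows=[
    [[0,0.13,0],0.09,0],
    [[0,0.13,0],0.18,0],
    [[0,0.13,0],0.24,0],
    [[0,0.13,0],0.24,0],
    [[0,0.13,0],0.24,0],
  ],
)

```text
t: 6.95
eef_pos: [0.4741, 0.1262, 0.2459]
ee_rot: [-1.569, 0.0, 1.687]
force: [-0.3, 0.2, -5.4]
width: 0.0317
```

Run:
```python
from h import *
s=get_state();print(s['eef_pos'],np.degrees(s['ee_rot']),s['force'],s['moment'],s['q'])
f=grab('wrist');cv2.imwrite('pics/w2.png',f['img'])
```

```text
[0.47411478 0.1261951  0.2459166 ] [-8.99117850e+01  1.86703196e-02  9.66523735e+01] [-0.31684757  0.17417538 -5.40797169] [ 0.03065372  0.09811636 -0.02826414] [ 6.61347558e-01  3.87837416e-02 -3.50366251e-01 -5.61558057e-04
 -1.18313179e+00 -5.45029318e-01]
```

View pics/w2.png

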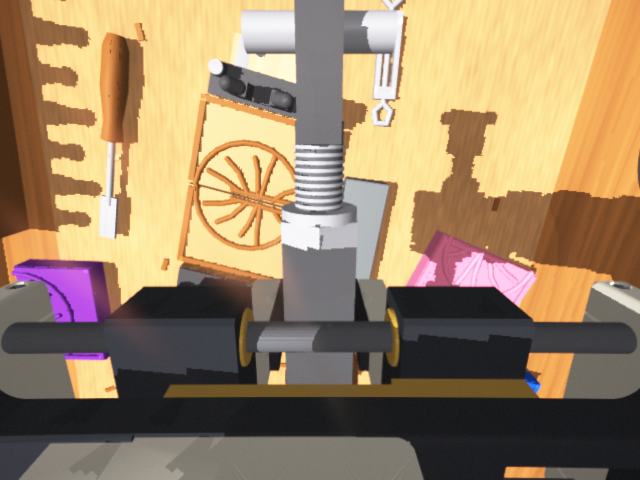

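Wrist picture: the turnbuckle is held straight with its plain pin at (321,32). The right fork's horns are at (215,70) and (283,100), and the left fork is hidden. I'll sidestep so that each fork shows.

Emit:
drive_tool(
  rows=[
    [[-0.2,0.13,0],0,0],
    [[-0.2,0.13,0],0,0],
    [[-0.2,0.13,0],0,0],
    [[-0.2,0.13,0],0,0],
  ],
)

```text
t: 7.4
eef_pos: [0.4146, 0.1655, 0.2469]
ee_rot: [-1.571, -0.0, 1.69]
force: [-0.1, 0.1, -5.1]
width: 0.0317
```

Run:
```python
from h import *
import pickle
s=get_state();print(s['eef_pos'],np.degrees(s['ee_rot']))
f=grab('wrist');pickle.dump(f,open('w3.pkl','wb'));g=grab('top');pickle.dump(g,open('t3.pkl','wb'))
cv2.imwrite('pics/w3.png',np.hstack([cv2.resize(f['img'][0:300,60:360],(600,600),interpolation=3),cv2.resize(g['img'][180:260,215:241],(195,600),interpolation=3)]))
```

```text
[0.41455902 0.16553472 0.2469139 ] [-9.00328049e+01 -2.52853381e-02  9.68105600e+01]
```

View pics/w3.png

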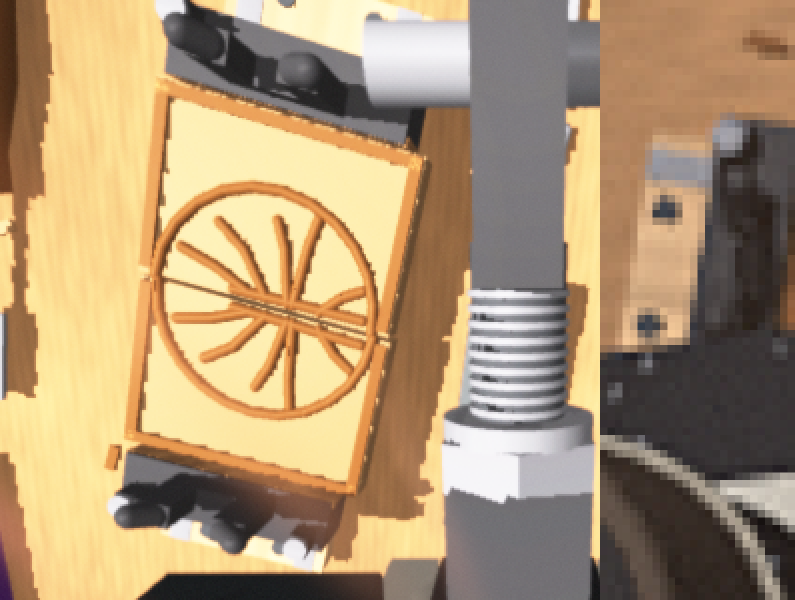

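Crop: both forks are visible. The right horns are at about crop (195,35) and (300,68), the left horns at (140,512) and (232,535). The panel is gapped at (150,275)-(385,340). The turnbuckle needs turning back by about 14°. I'll fit the panel and jaw poses.

```bash
cat > fit.py <<'E'
from h import *
import pickle
from scipy.optimize import least_squares
f=pickle.load(open('w3.pkl','rb'))
px=lambda x,y:(60+x/2,y/2)
C=np.array([at(f,*px(*c),.044) for c in [(160,85),(428,160),(125,437),(352,492)]])
print(C.round(4)); print('w',np.linalg.norm(C[0]-C[1]),np.linalg.norm(C[2]-C[3]),'l',np.linalg.norm(C[0]-C[2]),np.linalg.norm(C[1]-C[3]))
ctr=C.mean(0)[:2];d=(C[2]+C[3]-C[0]-C[1])[:2];yaw=np.arctan2(d[1],d[0]);print('ctr',ctr,'y-axis ang',np.degrees(yaw))
# pin check
s=get_state();T=Rt(s);p=(T@[-.1165,-.019+.005,0,1])[:3];print('pin axis pred px',proj(f,p),'sleeve end',proj(f,(T@[-.045,-.014,0,1])[:3]))
uy=np.array([np.cos(yaw),np.sin(yaw)]);ux=np.array([uy[1],-uy[0]])
img=cv2.resize(f['img'],None,fx=3,fy=3,interpolation=3)
def poly(pts,col,cl=True):
    q=np.array([proj(f,p)*3+1 for p in pts]).round().astype(int);cv2.polylines(img,[q],cl,col,1,cv2.LINE_AA)
def W(x,y,z): return np.append(ctr+ux*x+uy*y,z)
for s in (1,-1):
    y0=.0922*s
    b=lambda xa,xb,ya,yb,z:[W(xa,y0+s*ya,z),W(xb,y0+s*ya,z),W(xb,y0+s*yb,z),W(xa,y0+s*yb,z)]
    poly(b(-.055,.055,0,.03,.06),(255,0,0));
    for z,c in ((.075,(0,255,0)),(.095,(0,255,255)),(.117,(0,0,255))): poly(b(-.01,.01,.0035,.0155,z),c)
poly([W(-.05,-.155,.02),W(.05,-.155,.02),W(.05,.155,.02),W(-.05,.155,.02)],(255,0,255))
cv2.imwrite('pics/o3.png',np.vstack([img[0:270,180:980],img[620:900,180:980]]))
E
python3 fit.py
```

```text
[[0.6015 0.0234 0.044 ]
 [0.4732 0.04   0.044 ]
 [0.6275 0.199  0.044 ]
 [0.5024 0.2162 0.044 ]]
w 0.12941259022787327 0.12626015064612062 l 0.17750327071832875 0.1786256443364064
ctr [0.55114091 0.11968841] y-axis ang 81.09782247847741
pin axis pred px [316.10178904  32.95082812] sleeve end [316.39631688 217.61228814]
```

View pics/o3.png

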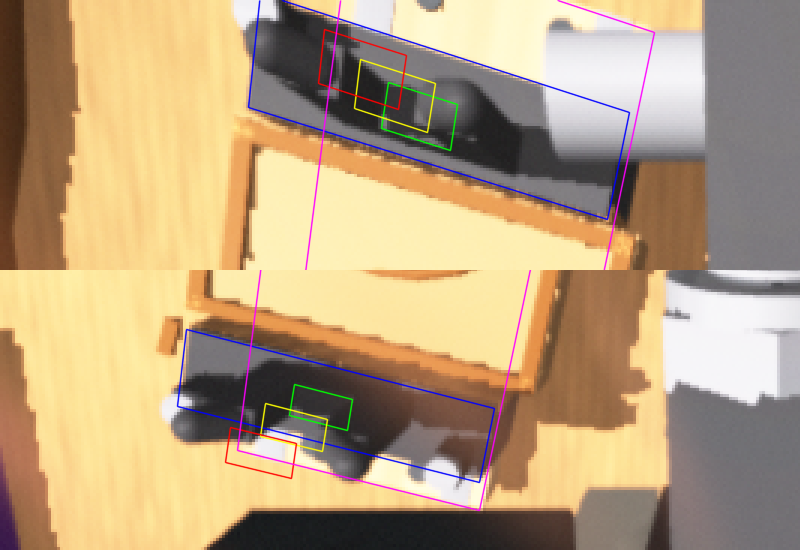

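Emit:
drive_tool(
  rows=[
    [[0.15,-0.05,0],-0.09,0],
    [[0.3,-0.1,0],-0.173,0],
    [[0.455,-0.152,0],-0.173,0],
    [[0.455,-0.152,-0.1],-0.173,0],
    [[0.455,-0.152,-0.2],-0.173,0],
    [[0.455,-0.152,-0.3],-0.173,0],
    [[0.455,-0.152,-0.323],-0.173,0],
    [[0.455,-0.152,-0.323],-0.173,0],
  ],
)

```text
t: 8.3
eef_pos: [0.5511, 0.119, 0.1487]
ee_rot: [-1.569, 0.002, 1.417]
force: [0.3, 0.4, -4.9]
width: 0.0313
```

Run:
```python
from h import *
import pickle
s=get_state();print(s['eef_pos'],np.degrees(s['ee_rot']),s['force'])
f=grab('wrist');pickle.dump(f,open('w4.pkl','wb'));g=grab('scene');pickle.dump(g,open('s4.pkl','wb'))
a=cv2.resize(f['img'][0:290,200:440],(496,600),interpolation=3)
b=cv2.resize(g['img'][190:310,390:450],(300,600),interpolation=3)
cv2.imwrite('pics/w4.png',np.hstack([a,b]))
```

```text
[0.55114397 0.11898109 0.14869911] [-89.880346     0.12544515  81.21052966] [ 0.278402    0.37633646 -4.92285806]
```

View pics/w4.png

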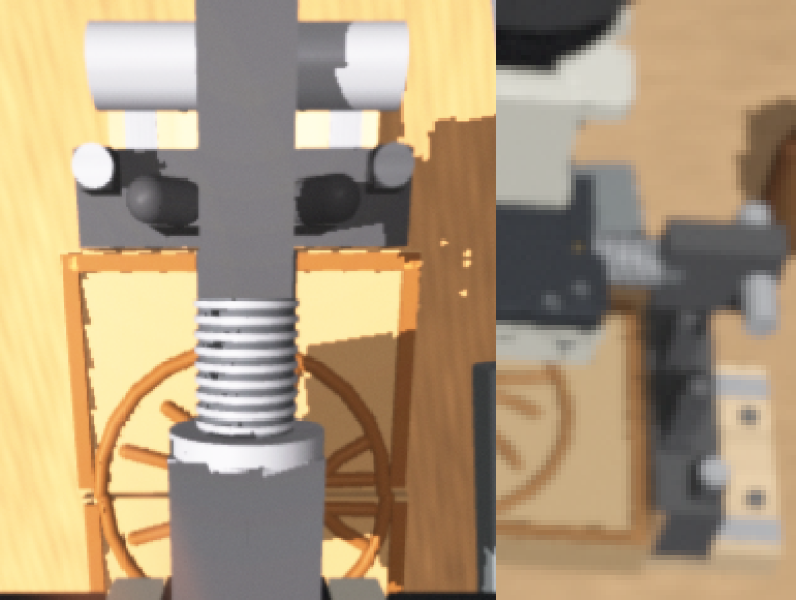

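Crop: the right horns at crop x 145 and 345 (middle 245) sit evenly about the blade (196-298, middle 247), and the joint line is level, so lateral and yaw are good. Next is the axial check from features on both sides.

Run:
```python
from h import *
import pickle
f=pickle.load(open('w4.pkl','rb'));k=600/290
pos=np.array([.55114,.11898,.1487]);yaw=np.radians(81.21);T=np.eye(4)
from scipy.spatial.transform import Rotation as R
T[:3,:3]=R.from_euler('xyz',np.radians([-89.88,.125,81.21])).as_matrix();T[:3,3]=pos
def rel(u,v,z):
    p=at(f,200+u/k,v/k,z)-pos; c,s=np.cos(yaw),np.sin(yaw);return (np.array([c*p[0]+s*p[1],-s*p[0]+c*p[1]])*1e3).round(1)
for n,u,v,z in [('hornL',147,200,.109),('hornR',343,198,.109),('panel edge',150,256,.044),('panel edge',330,256,.044),('joint',85,495,.044),('joint',405,495,.044),('block inner edge',100,247,.06),('block outer',250,150,.06),('pin top',140,24,.163),('pin bot',140,107,.163)]: print(n,rel(u,v,z))
for dz in (0,.005): print(proj(f,(T@[-.1165,-.019+dz,0,1])[:3])*k-np.array([200*k,0]))
g=pickle.load(open('s4.pkl','rb'))
for t in ['jaw_left','jaw_right','half_left','half_right']:
    for r in regions_of(g,t)[:1]:
        print(t,r['confidence'],r['box'])
for sgn in (1,-1):
  for xo in (.028,-.028):
    print(sgn,xo,proj(g,(T@[sgn*.1165,-.014,xo,1])[:3]))
```

```text
hornL [-100.3  -25.5]
hornR [-100.8   26.1]
panel edge [-88.5 -33.7]
panel edge [-88.5  30.8]
joint [  1. -63.]
joint [ 1.1 63.7]
block inner edge [-90.8 -48.2]
block outer [-120.3    2. ]
pin top [-123.7  -18.5]
pin bot [-110.6  -19.2]
[243.36821214  62.54320568]
[243.46254112  70.76220542]
jaw_left 0.71 [422.0, 248.9, 435.1, 303.6]
jaw_right 0.62 [323.6, 243.1, 339.0, 293.3]
half_left 0.95 [375.8, 249.3, 421.4, 304.9]
half_right 0.89 [432.6, 149.5, 480.9, 180.3]
1 0.028 [440.51203674 232.29367262]
1 -0.028 [442.40752628 254.76666725]
-1 0.028 [327.32996432 223.96273889]
-1 -0.028 [324.93426786 245.94033776]
```

Emit:
drive_tool(
  rows=[
    [[0,0.004,-0.03],0,0],
    [[0,0.004,-0.07],0,0],
    [[0,0.004,-0.1],0,0],
    [[0,0.004,-0.125],0,0],
    [[0,0.004,-0.15],0,0],
    [[0,0.004,-0.15],0,0],
  ],
)

```text
t: 9.2
eef_pos: [0.5505, 0.1207, 0.1033]
ee_rot: [-1.569, 0.001, 1.418]
force: [0.4, -0.7, -5.2]
width: 0.0316
```

Emit:
drive_tool(
  rows=[
    [[0,0,-0.02],0,0],
    [[0,0,-0.04],0,0],
    [[0,0,-0.055],0,0],
    [[0,0,-0.068],0,0],
    [[0,0,-0.068],0,0],
    [[0,0,-0.068],0,0],
  ],
)

```text
t: 9.8
eef_pos: [0.5513, 0.121, 0.0844]
ee_rot: [-1.571, 0.0, 1.418]
force: [0.3, -0.4, -5.0]
width: 0.0314
```

Run:
```python
from h import *
import pickle
s=get_state();print(s['eef_pos'],np.degrees(s['ee_rot']),s['force'],s['moment'])
f=grab('wrist');g=grab('scene')
a=cv2.resize(f['img'][0:290,200:440],(430,520),interpolation=3)
b=cv2.resize(g['img'][200:320,300:460],(370,278),interpolation=3)
o=np.zeros((520,800,3),np.uint8);o[:,:430]=a;o[:278,430:]=b
cv2.imwrite('pics/w5.png',o)
```

```text
[0.55126069 0.12104976 0.08437561] [-8.99990143e+01  6.60174633e-03  8.12709650e+01] [ 0.30836253 -0.4041726  -5.03576272] [ 0.02376061  0.07009203 -0.01310999]
```

View pics/w5.png

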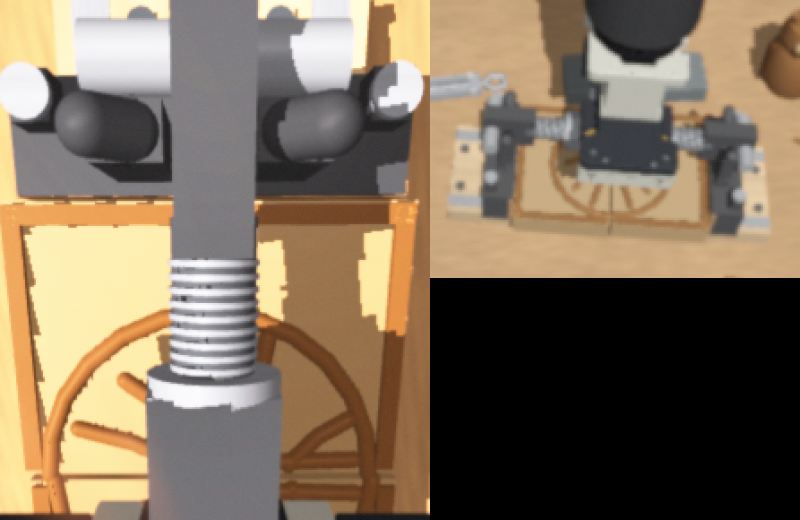

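Crop: the right blade is between the horns, with its pin just behind the cheeks. In the scene part the left pin is on the outer side as well, and no force has shown up. I'll settle it and let go.

Emit:
drive_tool(
  rows=[
    [[0,0,-0.006],0,0],
    [[0,0,-0.009],0,0],
    [[0,0,-0.011],0,0],
    [[0,0,-0.011],0,0],
  ],
)

```text
t: 10.3
eef_pos: [0.5513, 0.1211, 0.0817]
ee_rot: [-1.571, -0.0, 1.419]
force: [-3.2, 0.1, 2.6]
width: 0.0314
```

Emit:
drive_tool(
  rows=[
    [[0,0,0],0,1],
    [[0,0,0],0,1],
    [[0,0,0],0,1],
    [[0,0,0],0,1],
    [[0,0,0],0,1],
    [[0,0,0.05],0,1],
    [[0,0,0.12],0,1],
    [[0,0,0.16],0,1],
    [[0.05,-0.008,0.16],0,0.68],
    [[0.05,-0.008,0.16],0,0.68],
    [[0.05,-0.008,0.16],0,0.68],
    [[0.05,-0.008,0.16],0,0.68],
  ],
)

```text
t: 11.5
eef_pos: [0.5655, 0.1184, 0.1286]
ee_rot: [-1.57, 0.001, 1.418]
force: [0.8, 0.1, -0.3]
width: 0.0626
```

Run:
```python
from h import *
s=get_state();print(s['eef_pos'],np.degrees(s['ee_rot']),s['force'],s['width'])
f=grab('wrist');g=grab('scene')
a=cv2.resize(f['img'][0:360,160:480],(462,520),interpolation=3)
b=cv2.resize(g['img'][200:320,300:460],(338,254),interpolation=3)
o=np.zeros((520,800,3),np.uint8);o[:,:462]=a;o[:254,462:]=b
cv2.imwrite('pics/w6.png',o)
```

```text
[0.56554324 0.11844973 0.12855328] [-8.99455996e+01  2.91851416e-02  8.12527632e+01] [ 0.79687065  0.06451535 -0.31389017] 0.06255376292489805
```

View pics/w6.png

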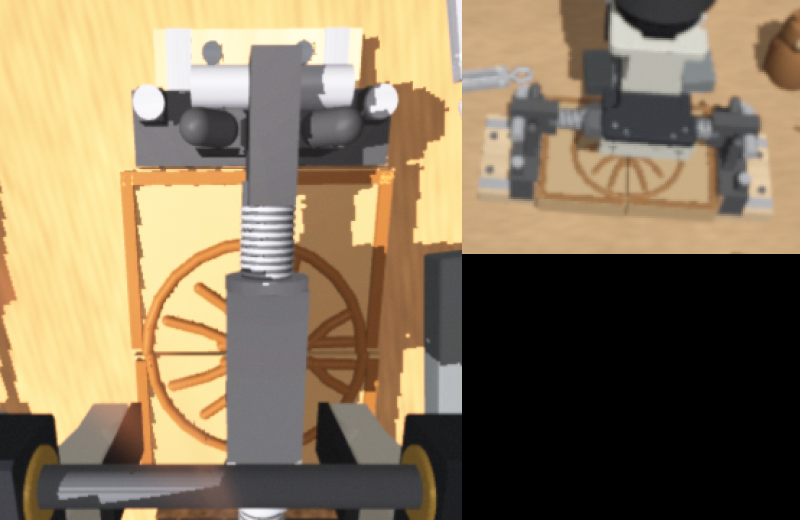

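Picture: the turnbuckle lies in the right fork with its pin behind the cheeks and the gap still open at (180,352). I'll turn the sleeve by pressing a fingertip down on its robot-side corner, retaking it at each 60°.

Emit:
drive_tool(
  rows=[
    [[0.005,-0.001,-0.04],0,0.68],
    [[0.005,-0.001,-0.07],0,0.68],
    [[0.005,-0.001,-0.078],0,0.68],
    [[0.005,-0.001,-0.085],0,0.68],
  ],
)

```text
t: 12.0
eef_pos: [0.5673, 0.1182, 0.1041]
ee_rot: [-1.57, 0.001, 1.419]
force: [-9.0, 2.4, 20.8]
width: 0.0596
```

Emit:
drive_tool(
  rows=[
    [[0,0,-0.008],0,0.68],
    [[0,0,-0.015],0,0.68],
  ],
)

```text
t: 12.2
eef_pos: [0.5653, 0.118, 0.0995]
ee_rot: [-1.567, 0.002, 1.418]
force: [-14.2, 3.2, 16.8]
width: 0.0599
```

Emit:
drive_tool(
  rows=[
    [[0,0,-0.007],0,0.68],
    [[0,0,-0.015],0,0.68],
  ],
)

```text
t: 12.4
eef_pos: [0.5653, 0.118, 0.0945]
ee_rot: [-1.567, 0.002, 1.418]
force: [-9.6, 1.7, 12.1]
width: 0.0595
```

Run:
```python
from h import *
s=get_state();print(s['eef_pos'],s['force'],s['moment'],s['width'])
f=grab('wrist');g=grab('scene')
a=cv2.resize(f['img'][60:360,200:440],(416,520),interpolation=3)
b=cv2.resize(g['img'][200:320,300:460],(384,288),interpolation=3)
o=np.zeros((520,800,3),np.uint8);o[:,:416]=a;o[:288,416:]=b
cv2.imwrite('pics/w7.png',o)
```

```text
[0.56529035 0.11800879 0.09447641] [-9.56469985  1.74473746 12.10935737] [0.90999686 4.19959939 0.01521442] 0.05945477611486012
```

View pics/w7.png

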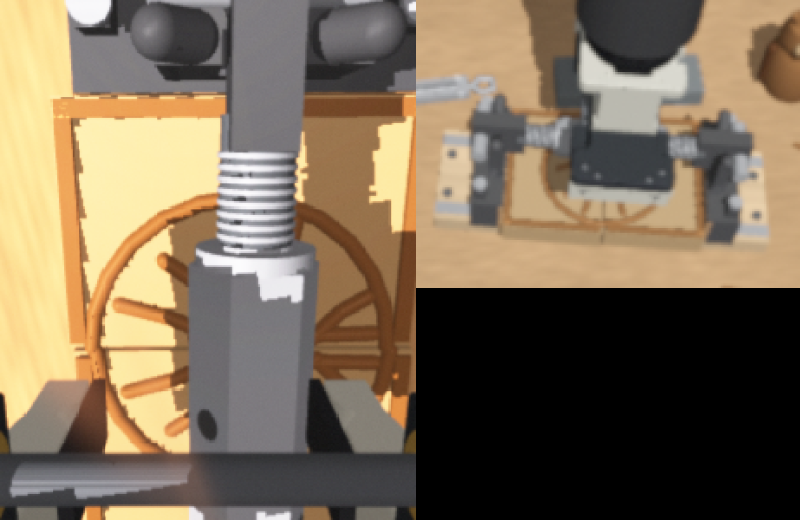

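Crop: the sleeve has turned about 30°; a flat is now on top and its corner edges show at (228,360) and (300,360). The method works, so I'll continue this stroke.

Emit:
drive_tool(
  rows=[
    [[-0.001,0,-0.009],0,0.68],
    [[-0.003,0.0005,-0.018],0,0.68],
    [[-0.005,0.001,-0.025],0,0.68],
    [[-0.006,0.001,-0.03],0,0.68],
    [[-0.006,0.001,-0.03],0,0.68],
  ],
)

```text
t: 13.0
eef_pos: [0.5651, 0.1184, 0.0848]
ee_rot: [-1.569, 0.001, 1.418]
force: [-3.9, 0.9, 0.3]
width: 0.0599
```

Emit:
drive_tool(
  rows=[
    [[-0.015,0,0],0,0.68],
    [[-0.015,0,0.07],0,0.68],
    [[-0.015,0,0.135],0,0.68],
    [[0.008,0,0.135],0,0.68],
    [[0.008,0,0.11],0,0.68],
    [[0.008,0,0.078],0,0.68],
    [[0.008,0,0.072],0,0.68],
    [[0.008,0,0.065],0,0.68],
  ],
)

```text
t: 13.8
eef_pos: [0.5676, 0.1183, 0.1037]
ee_rot: [-1.569, 0.001, 1.418]
force: [0.1, -0.8, -0.4]
width: 0.0595
```

Emit:
drive_tool(
  rows=[
    [[0,0,-0.008],0,0.68],
    [[0,0,-0.015],0,0.68],
  ],
)

```text
t: 14.0
eef_pos: [0.5676, 0.1184, 0.1003]
ee_rot: [-1.569, 0.001, 1.418]
force: [-5.2, 0.3, 6.9]
width: 0.0598
```

Emit:
drive_tool(
  rows=[
    [[0,0,-0.007],0,0.68],
    [[0,0,-0.015],0,0.68],
  ],
)

```text
t: 14.2
eef_pos: [0.5669, 0.1184, 0.0963]
ee_rot: [-1.569, 0.001, 1.418]
force: [-8.7, 0.0, 11.5]
width: 0.0596
```

Emit:
drive_tool(
  rows=[
    [[-0.001,0,-0.007],0,0.68],
    [[-0.003,0,-0.014],0,0.68],
  ],
)

```text
t: 14.4
eef_pos: [0.566, 0.1184, 0.0922]
ee_rot: [-1.569, 0.001, 1.418]
force: [-7.4, 1.0, 8.8]
width: 0.0594
```

Emit:
drive_tool(
  rows=[
    [[-0.003,0,-0.007],0,0.68],
    [[-0.004,0.0005,-0.014],0,0.68],
  ],
)

```text
t: 14.6
eef_pos: [0.5653, 0.1187, 0.0879]
ee_rot: [-1.57, 0.0, 1.418]
force: [-4.0, -0.3, 3.0]
width: 0.0598
```

Emit:
drive_tool(
  rows=[
    [[-0.003,0,-0.005],0,0.68],
    [[-0.004,0.0005,-0.009],0,0.68],
  ],
)

```text
t: 14.8
eef_pos: [0.5652, 0.119, 0.0849]
ee_rot: [-1.571, -0.0, 1.418]
force: [-0.5, -0.7, 0.4]
width: 0.0595
```

Run:
```python
from h import *
import pickle
s=get_state();print(s['eef_pos'],s['force'],s['width'])
f=grab('wrist');pickle.dump(f,open('w8.pkl','wb'))
g=grab('scene')
cv2.imwrite('pics/w8.png',np.vstack([cv2.resize(f['img'][60:360,180:460],(560,600),interpolation=3)]))
for t in ['half_left','half_right','jaw_left','jaw_right']:
    for r in regions_of(f,t)[:2]:
        print(t,r['confidence'],r['box'])
```

```text
[0.5651695  0.11903134 0.08489561] [-0.45151221 -0.73840192  0.42683007] 0.05945677646728186
half_left 0.73 [240.4, 261.2, 442.1, 383.5]
half_right 0.9 [623.9, 244.3, 640.0, 288.4]
jaw_left 0.69 [232.6, 39.9, 469.0, 113.4]
jaw_right 0.7 [233.8, 36.6, 466.9, 112.9]
```

View pics/w8.png

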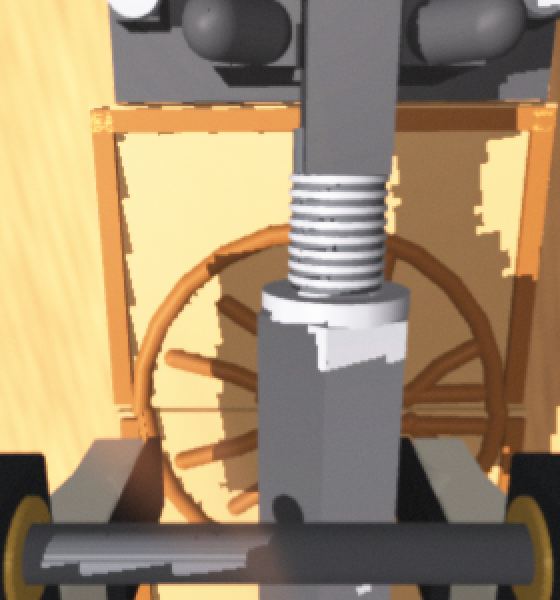

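Crop: a corner is on top, the hole mark is only 30° on from last time, and the gap is still open at (130,410). So the total is about 60° and the fingertip slid off past the corner; the sleeve was also pushed ~2 mm sideways in its slot play. I'll place the finger about 3 mm further in.

Emit:
drive_tool(
  rows=[
    [[-0.015,0,0],0,0.68],
    [[-0.015,0,0.07],0,0.68],
    [[-0.015,0,0.135],0,0.68],
    [[0.014,-0.002,0.135],0,0.68],
    [[0.014,-0.002,0.11],0,0.68],
    [[0.014,-0.002,0.08],0,0.68],
    [[0.014,-0.002,0.07],0,0.68],
    [[0.015,-0.002,0.062],0,0.68],
  ],
)

```text
t: 15.9
eef_pos: [0.5678, 0.1178, 0.102]
ee_rot: [-1.567, 0.002, 1.418]
force: [-7.7, 0.9, 7.8]
width: 0.0596
```

Emit:
drive_tool(
  rows=[
    [[0,0,-0.006],0,0.68],
    [[0.001,0,-0.012],0,0.68],
  ],
)

```text
t: 16.1
eef_pos: [0.5675, 0.1177, 0.0991]
ee_rot: [-1.567, 0.002, 1.418]
force: [-10.0, 0.8, 11.3]
width: 0.0595
```

Emit:
drive_tool(
  rows=[
    [[0,0,-0.006],0,0.68],
    [[0,0,-0.012],0,0.68],
  ],
)

```text
t: 16.3
eef_pos: [0.5669, 0.1176, 0.0957]
ee_rot: [-1.566, 0.002, 1.418]
force: [-12.1, 0.9, 13.2]
width: 0.0598
```

Emit:
drive_tool(
  rows=[
    [[0,0,-0.006],0,0.68],
    [[-0.001,0,-0.012],0,0.68],
  ],
)

```text
t: 16.5
eef_pos: [0.5667, 0.1176, 0.092]
ee_rot: [-1.566, 0.002, 1.418]
force: [-11.1, 1.5, 9.0]
width: 0.0595
```

```bash
cat > prof.py <<'E'
from h import *
import pickle,sys
def prof(f,name):
    g=cv2.cvtColor(f['img'],6).astype(int)
    print(name,'sleeve row 245-255 u300-395/2',g[245:255,300:396:2].mean(0).astype(int).tolist())
    # gap: column just left/right of panel centre, rows 240-290
    for c in (246,): print(' col',c,g[240:300,c-2:c+3].mean(1).astype(int).tolist())
if __name__=='__main__':
    prof(pickle.load(open('w8.pkl','rb')),'w8')
    s=get_state();print(s['eef_pos'].round(4),s['force'].round(1),s['width'])
    f=grab('wrist');pickle.dump(f,open(sys.argv[1]+'.pkl','wb'));prof(f,'now')
    w=pickle.load(open('w8.pkl','rb'))
    a=cv2.resize(w['img'][80:330,220:420],(400,500),interpolation=3);b=cv2.resize(f['img'][80:330,220:420],(400,500),interpolation=3)
    cv2.imwrite('pics/'+sys.argv[1]+'.png',np.hstack([a,b]))
E
python3 prof.py w9
```

```text
w8 sleeve row 245-255 u300-395/2 [80, 76, 75, 78, 89, 112, 113, 113, 112, 113, 112, 112, 112, 113, 112, 112, 112, 112, 112, 112, 120, 122, 124, 120, 120, 119, 119, 119, 119, 119, 119, 119, 118, 118, 119, 119, 118, 119, 119, 119, 119, 109, 99, 93, 84, 76, 73, 74]
 col 246 [142, 143, 145, 143, 143, 142, 142, 143, 145, 146, 147, 152, 158, 161, 162, 165, 168, 169, 171, 173, 174, 177, 187, 188, 173, 174, 198, 206, 171, 120, 151, 169, 172, 171, 171, 171, 171, 170, 166, 153, 146, 145, 145, 145, 144, 144, 142, 141, 137, 132, 127, 121, 114, 107, 102, 98, 90, 83, 77, 71]
[0.5667 0.1176 0.092 ] [-11.1   1.5   9. ] 0.05951110569446737
now sleeve row 245-255 u300-395/2 [95, 90, 86, 83, 78, 75, 86, 115, 115, 115, 115, 115, 115, 115, 115, 114, 115, 114, 115, 114, 114, 114, 114, 114, 118, 118, 118, 119, 118, 118, 118, 118, 119, 119, 119, 119, 119, 119, 119, 119, 117, 107, 95, 86, 77, 73, 74, 74]
 col 246 [170, 170, 171, 170, 171, 171, 171, 171, 171, 170, 171, 170, 170, 171, 171, 171, 170, 171, 170, 174, 197, 220, 191, 179, 220, 229, 203, 157, 170, 182, 185, 186, 185, 186, 187, 188, 189, 190, 184, 162, 147, 147, 146, 147, 146, 145, 143, 142, 139, 135, 129, 121, 114, 108, 104, 97, 91, 86, 78, 73]
```

Run:
```python
import pickle,cv2,numpy as np
for n in ('w8','w9'):
    f=pickle.load(open(n+'.pkl','rb'));g=cv2.cvtColor(f['img'],6).astype(int)
    print(n,'rod v120-240',g[120:240,338:344].mean(1).astype(int).tolist())
    for c in (243,250,425,435): print('  gap c',c,g[248:285,c-2:c+3].mean(1).astype(int).tolist())
    print('  edge',g[100:135,255:285].mean(1).astype(int).tolist())
```

```text
w8 rod v120-240 [124, 125, 123, 123, 124, 124, 122, 122, 123, 122, 122, 122, 123, 123, 123, 122, 123, 123, 123, 122, 122, 122, 121, 121, 120, 121, 123, 164, 244, 251, 250, 226, 171, 155, 150, 183, 245, 251, 250, 206, 154, 154, 165, 225, 249, 251, 243, 198, 156, 130, 147, 242, 251, 251, 225, 169, 154, 164, 223, 248, 251, 240, 192, 153, 114, 150, 242, 251, 246, 208, 160, 153, 166, 239, 250, 250, 226, 166, 131, 140, 229, 249, 250, 230, 175, 154, 161, 214, 180, 113, 101, 143, 239, 251, 251, 251, 251, 251, 251, 250, 241, 195, 134, 163, 227, 241, 241, 240, 240, 240, 240, 240, 231, 223, 222, 222, 221, 221, 221, 221]
  gap c 243 [161, 163, 162, 163, 166, 168, 167, 169, 172, 171, 171, 172, 173, 176, 202, 207, 169, 167, 215, 228, 189, 129, 152, 171, 173, 173, 172, 172, 173, 172, 168, 154, 147, 146, 146, 146, 145]
  gap c 250 [168, 168, 167, 167, 166, 165, 165, 163, 163, 161, 161, 160, 158, 159, 158, 158, 159, 162, 160, 159, 163, 164, 170, 169, 166, 170, 171, 169, 172, 167, 160, 153, 147, 139, 129, 120, 115]
  gap c 425 [69, 69, 69, 68, 69, 68, 68, 70, 69, 68, 68, 68, 68, 68, 68, 68, 68, 69, 72
[... 1243 characters left out ...]
 250 [153, 153, 155, 158, 161, 164, 166, 167, 170, 171, 171, 171, 184, 194, 175, 174, 203, 213, 173, 121, 152, 168, 170, 170, 171, 170, 171, 171, 171, 170, 167, 158, 145, 137, 130, 122, 116]
  gap c 425 [73, 71, 72, 71, 72, 71, 72, 71, 71, 70, 71, 71, 70, 70, 70, 69, 69, 67, 68, 68, 69, 69, 71, 71, 71, 72, 71, 71, 71, 72, 73, 72, 72, 72, 73, 73, 74]
  gap c 435 [73, 73, 74, 74, 73, 74, 75, 73, 74, 75, 76, 90, 107, 103, 101, 112, 114, 94, 70, 69, 73, 74, 74, 73, 73, 73, 74, 74, 75, 80, 85, 84, 79, 74, 74, 73, 73]
  edge [129, 129, 128, 129, 128, 128, 128, 128, 128, 128, 128, 128, 128, 127, 120, 120, 160, 175, 177, 176, 176, 176, 176, 176, 176, 176, 175, 175, 177, 219, 235, 236, 236, 236, 236]
```

```bash
python3 - <<'E'
from h import *
import pickle
f=pickle.load(open('w9.pkl','rb'));w=pickle.load(open('w8.pkl','rb'))
for n,f,um,vm in (('w8',w,345.7,250),('w9',f,347.5,250)):
    T=f['T']@np.linalg.inv(f['hand_eye']);p=at(f,um,vm,.099)
    q=np.linalg.inv(T)@np.append(p,1);print(n,'TCP',T[:3,3].round(4),'axis pt',p.round(4),'tool xyz',(q[:3]*1e3).round(1))
    o=np.array([.5513,.1211]);d=np.array([-.988,.152]);print('  axis offset from grip axis (tool z, mm)',(d@(p[:2]-o)*1e3).round(1))
    g=cv2.cvtColor(f['img'],6).astype(int)
    print('  hole rows 305-318, u300:390:3',g[305:318,300:392:2].mean(0).astype(int).tolist())
    r=f['img'][300:312,370:440].mean(0).astype(int);print('  finger',r[::3,1].tolist())
E
python3 -c "
import pickle,cv2,numpy as np
a=[cv2.resize(pickle.load(open(n+'.pkl','rb'))['img'][130:380,240:440],(400,500),interpolation=3) for n in('w8','w9')]
cv2.imwrite('pics/w9.png',np.hstack(a))"
```

```text
w8 TCP [0.5652 0.119  0.0849] axis pt [0.5481 0.0909 0.099 ] tool xyz [-30.4 -14.1  12.6]
  axis offset from grip axis (tool z, mm) -1.4
  hole rows 305-318, u300:390:3 [168, 164, 171, 178, 178, 120, 116, 116, 93, 66, 61, 59, 62, 68, 78, 96, 113, 114, 115, 115, 117, 121, 120, 120, 120, 120, 120, 120, 121, 120, 120, 121, 121, 121, 120, 121, 120, 121, 119, 55, 21, 20, 21, 21, 20, 22]
  finger [120, 120, 119, 29, 20, 21, 20, 22, 29, 82, 123, 128, 127, 127, 127, 128, 128, 127, 128, 144, 130, 98, 30, 40]
w9 TCP [0.5667 0.1176 0.092 ] axis pt [0.5486 0.0921 0.099 ] tool xyz [-27.9  -6.8  14.1]
  axis offset from grip axis (tool z, mm) -1.7
  hole rows 305-318, u300:390:3 [182, 181, 185, 195, 202, 205, 211, 122, 117, 117, 104, 64, 50, 47, 48, 47, 52, 62, 102, 116, 116, 116, 116, 120, 120, 121, 121, 120, 120, 120, 120, 121, 120, 120, 120, 120, 121, 121, 120, 100, 25, 21, 21, 20, 21, 22]
  finger [119, 120, 120, 66, 21, 20, 21, 22, 28, 80, 122, 128, 127, 127, 128, 127, 127, 127, 128, 129, 134, 103, 29, 40]
```

View pics/w9.png

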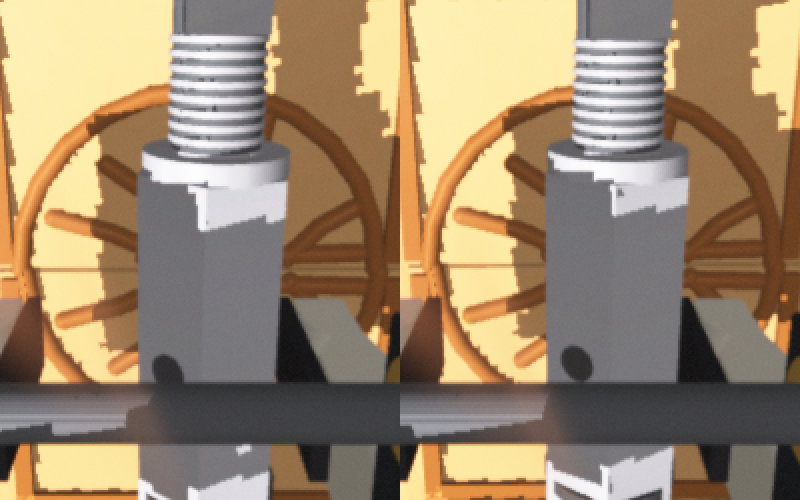

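Comparison picture (w8 left, w9 right): the hole stays at the same place on the left upper flat, (168,368) and (577,362), so both are at about 60° and the last stroke slipped. The dark ring shows at the far (left-jaw) end. I've used all the pictures, so from here I measure numerically: start further up the slanted flat and follow an arc.

Emit:
drive_tool(
  rows=[
    [[-0.02,0,0],0,0.68],
    [[-0.02,0,0.07],0,0.68],
    [[-0.02,0,0.11],0,0.68],
    [[0.015,0,0.11],0,0.68],
    [[0.015,0,0.11],0,0.68],
    [[0.015,0,0.11],0,0.68],
  ],
)

```text
t: 17.15
eef_pos: [0.5739, 0.1182, 0.1249]
ee_rot: [-1.57, 0.0, 1.418]
force: [0.1, 0.0, 0.2]
width: 0.0595
```

Emit:
drive_tool(
  rows=[
    [[-0.003,0,-0.04],0,0.68],
    [[-0.003,0,-0.056],0,0.68],
    [[-0.003,0,-0.063],0,0.68],
  ],
)

```text
t: 17.45
eef_pos: [0.5724, 0.118, 0.1068]
ee_rot: [-1.569, 0.002, 1.419]
force: [-9.0, -0.6, 21.5]
width: 0.0599
```

Emit:
drive_tool(
  rows=[
    [[-0.003,0,-0.005],0,0.68],
    [[-0.007,0,-0.01],0,0.68],
  ],
)

```text
t: 17.65
eef_pos: [0.5712, 0.1183, 0.1057]
ee_rot: [-1.572, 0.0, 1.419]
force: [-7.6, 1.3, 23.5]
width: 0.0596
```

Emit:
drive_tool(
  rows=[
    [[-0.003,0,-0.005],0,0.68],
    [[-0.006,0,-0.011],0,0.68],
  ],
)

```text
t: 17.85
eef_pos: [0.5687, 0.1184, 0.1021]
ee_rot: [-1.571, 0.0, 1.419]
force: [-8.1, 1.8, 19.5]
width: 0.0593
```

```bash
cat > ang.py <<'E'
from h import *
import pickle,sys
s=get_state();print(s['t'],s['eef_pos'].round(4),s['force'].round(1),s['moment'].round(2),s['width'].round(4))
f=grab('wrist');pickle.dump(f,open(sys.argv[1]+'.pkl','wb'));g=cv2.cvtColor(f['img'],6).astype(int)
vb=int(round(proj(f,(Rt(s)@[-.0305,.0141-.0282+0*1,0,1])[:3])[1])) if 0 else 250
p=g[245:253,300:400].mean(0);d=np.abs(np.diff(p));print('sleeve edges',[(300+i,int(p[i-2 if i>1 else 0]),int(p[min(i+3,99)])) for i in range(2,96) if d[i]>1.8 and d[i]==d[max(0,i-3):i+4].max()])
r=g[130:235,338:344].mean(1);a=np.argmax(r>170);
print('rod start',130+a,'profile',r[55:90].astype(int).tolist())
for c in (246,): print('gap',g[240:285,c-2:c+3].mean(1).astype(int).tolist())
E
python3 ang.py w10
```

```text
Traceback (most recent call last):
  File "ang.py", line 3, in <module>
    s=get_state();print(s['t'],s['eef_pos'].round(4),s['force'].round(1),s['moment'].round(2),s['width'].round(4))
                                                                                              ^^^^^^^^^^^^^^^^
AttributeError: 'float' object has no attribute 'round'
```

Emit:
drive_tool(
  rows=[
    [[-0.001,0,-0.007],0,0.68],
    [[-0.003,0,-0.014],0,0.68],
  ],
)

```text
t: 18.05
eef_pos: [0.5674, 0.1186, 0.0973]
ee_rot: [-1.57, -0.0, 1.419]
force: [-7.5, 3.1, 14.9]
width: 0.0597
```

```bash
sed -i "s/s\['width'\].round(4)/s['width']/" ang.py; python3 ang.py w10
```

```text
18.05 [0.5674 0.1186 0.0973] [-7.5  3.1 14.9] [ 1.    3.55 -0.04] 0.05965334415775356
sleeve edges [(303, 207, 94), (309, 93, 103), (330, 103, 122), (370, 122, 101), (382, 100, 74)]
rod start 151 profile [230, 249, 250, 210, 118, 85, 126, 239, 251, 246, 207, 161, 159, 202, 245, 250, 223, 128, 89, 96, 134, 239, 251, 251, 251, 251, 251, 251, 250, 217, 139, 118, 118, 120, 120]
gap [172, 173, 172, 173, 173, 173, 173, 173, 174, 174, 175, 177, 178, 179, 180, 183, 202, 226, 230, 229, 226, 212, 208, 211, 211, 213, 214, 214, 214, 215, 216, 217, 218, 219, 219, 219, 220, 220, 210, 179, 150, 147, 147, 147, 147]
```

Emit:
drive_tool(
  rows=[
    [[0.001,0,-0.006],0,0.68],
    [[0.001,0,-0.012],0,0.68],
  ],
)

```text
t: 18.3
eef_pos: [0.5668, 0.1182, 0.0928]
ee_rot: [-1.568, 0.001, 1.419]
force: [-8.4, 1.7, 11.7]
width: 0.0598
```

Emit:
drive_tool(
  rows=[
    [[0.001,0,-0.006],0,0.68],
    [[0.001,0,-0.012],0,0.68],
  ],
)

```text
t: 18.5
eef_pos: [0.5665, 0.1178, 0.0885]
ee_rot: [-1.567, 0.002, 1.418]
force: [-8.6, 0.8, 9.1]
width: 0.0593
```

```bash
python3 ang.py w11
```

```text
18.5 [0.5665 0.1178 0.0885] [-8.6  0.8  9.1] [0.56 3.42 0.06] 0.05930326515572522
sleeve edges [(309, 78, 110), (343, 111, 118), (386, 115, 86)]
rod start 154 profile [251, 236, 184, 156, 160, 208, 246, 250, 230, 149, 96, 106, 195, 246, 250, 237, 187, 157, 159, 209, 244, 248, 224, 146, 103, 131, 237, 250, 251, 251, 251, 250, 250, 250, 251]
gap [157, 161, 160, 161, 161, 161, 164, 165, 165, 168, 169, 169, 168, 170, 169, 170, 170, 170, 170, 171, 170, 172, 187, 220, 231, 231, 229, 190, 142, 159, 171, 172, 172, 173, 173, 174, 173, 173, 169, 154, 147, 146, 146, 146, 145]
```

The sleeve is at about 120°: a ridge is near the middle again, the rod is about 2 mm shorter, and the dark dip at the joint is gone. I'll retake it for the tightening stroke with a slightly longer lever.

Emit:
drive_tool(
  rows=[
    [[-0.02,0,0],0,0.68],
    [[-0.02,0,0.07],0,0.68],
    [[-0.02,0,0.12],0,0.68],
    [[0.008,0.001,0.12],0,0.68],
    [[0.008,0.001,0.12],0,0.68],
    [[0.008,0.001,0.12],0,0.68],
  ],
)

```text
t: 19.15
eef_pos: [0.5708, 0.1184, 0.1239]
ee_rot: [-1.569, 0.001, 1.418]
force: [-0.6, -0.6, -0.6]
width: 0.0595
```

```bash
python3 ang.py w12
```

```text
19.15 [0.5708 0.1184 0.1239] [-0.6 -0.6 -0.6] [ 0.03  0.11 -0.01] 0.05954636566975042
sleeve edges [(318, 229, 111), (346, 111, 121), (375, 121, 84), (384, 77, 87)]
rod start 148 profile [241, 199, 157, 163, 173, 163, 143, 116, 150, 240, 237, 214, 201, 186, 155, 124, 119, 116, 113, 111, 111, 110, 111, 112, 111, 111, 111, 110, 110, 111, 110, 111, 111, 111, 111]
gap [232, 231, 231, 232, 232, 232, 232, 232, 232, 233, 233, 233, 233, 233, 234, 234, 234, 233, 233, 232, 231, 230, 229, 228, 227, 227, 226, 226, 224, 225, 224, 225, 225, 225, 226, 227, 227, 227, 218, 184, 152, 149, 150, 149, 149]
```

Emit:
drive_tool(
  rows=[
    [[-0.002,0,-0.035],0,0.68],
    [[-0.002,0,-0.05],0,0.68],
    [[-0.002,0,-0.056],0,0.68],
  ],
)

```text
t: 19.5
eef_pos: [0.5699, 0.1183, 0.1069]
ee_rot: [-1.569, 0.001, 1.418]
force: [-1.0, 0.5, 1.6]
width: 0.0596
```

Emit:
drive_tool(
  rows=[
    [[-0.001,0,-0.004],0,0.68],
  ],
)

```text
t: 19.6
eef_pos: [0.5699, 0.1183, 0.1066]
ee_rot: [-1.57, 0.001, 1.419]
force: [-1.8, -0.8, 3.6]
width: 0.0595
```

Emit:
drive_tool(
  rows=[
    [[-0.003,0,-0.004],0,0.68],
  ],
)

```text
t: 19.7
eef_pos: [0.5697, 0.1184, 0.1064]
ee_rot: [-1.571, 0.001, 1.419]
force: [-1.2, -1.8, 8.8]
width: 0.0597
```

```bash
python3 ang.py w13
```

```text
19.7 [0.5697 0.1184 0.1064] [-1.2 -1.8  8.8] [-0.67  1.14  0.1 ] 0.05967160687639218
sleeve edges [(311, 232, 111), (347, 111, 118), (380, 119, 77)]
rod start 150 profile [200, 119, 97, 174, 240, 246, 220, 168, 153, 162, 174, 163, 139, 110, 114, 202, 247, 251, 251, 251, 250, 211, 131, 119, 117, 113, 110, 110, 111, 111, 111, 111, 111, 112, 111]
gap [225, 224, 224, 224, 224, 224, 224, 225, 225, 226, 227, 227, 228, 229, 230, 230, 230, 230, 230, 230, 231, 230, 230, 230, 231, 230, 230, 229, 229, 228, 228, 227, 227, 227, 226, 226, 225, 224, 214, 180, 151, 148, 147, 147, 147]
```

Emit:
drive_tool(
  rows=[
    [[-0.002,0,-0.005],0,0.68],
  ],
)

```text
t: 19.85
eef_pos: [0.5695, 0.1185, 0.106]
ee_rot: [-1.572, 0.0, 1.419]
force: [-4.6, -2.5, 15.6]
width: 0.0598
```

Emit:
drive_tool(
  rows=[
    [[-0.003,0,-0.004],0,0.68],
  ],
)

```text
t: 19.95
eef_pos: [0.5688, 0.1186, 0.1053]
ee_rot: [-1.573, -0.0, 1.419]
force: [-4.6, -0.6, 16.9]
width: 0.0596
```

Emit:
drive_tool(
  rows=[
    [[-0.003,0,-0.004],0,0.68],
  ],
)

```text
t: 20.05
eef_pos: [0.5681, 0.1188, 0.1044]
ee_rot: [-1.573, -0.001, 1.419]
force: [-4.9, -0.5, 16.8]
width: 0.0595
```

```bash
python3 ang.py w14
```

```text
20.05 [0.5681 0.1188 0.1044] [-4.9 -0.5 16.8] [-0.13  2.37  0.01] 0.0595016944686697
sleeve edges [(312, 214, 70), (380, 117, 75)]
rod start 150 profile [248, 205, 153, 155, 183, 242, 249, 234, 185, 153, 137, 230, 248, 239, 176, 121, 201, 246, 250, 251, 251, 250, 249, 249, 248, 207, 128, 114, 112, 113, 112, 113, 113, 113, 113]
gap [210, 210, 210, 212, 212, 212, 212, 213, 215, 214, 217, 219, 224, 227, 227, 227, 228, 228, 228, 229, 228, 229, 229, 229, 230, 229, 229, 229, 229, 229, 228, 228, 228, 227, 227, 226, 225, 224, 213, 180, 150, 148, 148, 148, 147]
```

Emit:
drive_tool(
  rows=[
    [[-0.003,0,-0.005],0,0.68],
  ],
)

```text
t: 20.2
eef_pos: [0.5672, 0.1188, 0.103]
ee_rot: [-1.573, -0.001, 1.419]
force: [-5.0, -1.1, 16.0]
width: 0.0597
```

Emit:
drive_tool(
  rows=[
    [[-0.002,0,-0.005],0,0.68],
  ],
)

```text
t: 20.3
eef_pos: [0.5665, 0.1189, 0.1015]
ee_rot: [-1.573, -0.001, 1.419]
force: [-4.8, -0.1, 17.2]
width: 0.0599
```

```bash
python3 ang.py w15 | head -2
```

```text
20.3 [0.5665 0.1189 0.1015] [-4.8 -0.1 17.2] [0.02 2.56 0.05] 0.05988521827871675
sleeve edges [(309, 180, 81), (317, 88, 116), (354, 116, 113), (380, 113, 74)]
```

Emit:
drive_tool(
  rows=[
    [[-0.002,0,-0.005],0,0.68],
  ],
)

```text
t: 20.45
eef_pos: [0.566, 0.119, 0.1002]
ee_rot: [-1.574, -0.001, 1.419]
force: [-5.1, -0.1, 19.0]
width: 0.0601
```

Emit:
drive_tool(
  rows=[
    [[-0.001,0,-0.005],0,0.68],
  ],
)

```text
t: 20.55
eef_pos: [0.5657, 0.119, 0.0989]
ee_rot: [-1.574, -0.001, 1.419]
force: [-6.2, -0.3, 21.8]
width: 0.0596
```

```bash
python3 ang.py w16 | head -2
```

```text
20.55 [0.5657 0.119  0.0989] [-6.2 -0.3 21.8] [ 0.18  3.18 -0.04] 0.05956174227759351
sleeve edges [(304, 212, 94), (319, 93, 118), (359, 118, 108), (380, 109, 73), (394, 74, 80)]
```

Emit:
drive_tool(
  rows=[
    [[-0.001,0,-0.004],0,0.68],
  ],
)

```text
t: 20.7
eef_pos: [0.5656, 0.1191, 0.0979]
ee_rot: [-1.574, -0.001, 1.42]
force: [-6.7, -1.4, 22.1]
width: 0.0594
```

Emit:
drive_tool(
  rows=[
    [[-0.001,0,-0.004],0,0.68],
  ],
)

```text
t: 20.8
eef_pos: [0.5654, 0.1191, 0.0969]
ee_rot: [-1.574, -0.001, 1.42]
force: [-6.8, -1.1, 23.9]
width: 0.0598
```

```bash
python3 ang.py w17 | head -2
```

```text
20.8 [0.5654 0.1191 0.0969] [-6.8 -1.1 23.9] [0.04 3.27 0.04] 0.05980062557026346
sleeve edges [(304, 174, 94), (321, 96, 119), (362, 120, 107), (380, 106, 72), (394, 74, 83)]
```

The torque has climbed from about 0.20 to 0.40 N m on my scale. Free turning read 0.20 against the stated 0.17, so that is about 0.33 N m, or roughly 40 N on the wood. It is tight, so I'll stop and let go.

Emit:
drive_tool(
  rows=[
    [[-0.006,0.001,0.008],0,0.68],
    [[-0.02,0.003,0.02],0,0.68],
    [[-0.02,0.003,0.07],0,0.68],
    [[-0.01,0,0.12],0,0.68],
    [[0,0,0.2],0,0.68],
    [[0,0,0.3],0,0.68],
    [[0,0,0.4],0,0.68],
    [[0,0,0.4],0,0.68],
  ],
)

```text
t: 21.65
eef_pos: [0.5662, 0.1194, 0.2182]
ee_rot: [-1.577, -0.004, 1.419]
force: [0.2, -0.6, 0.1]
width: 0.0597
```

Run:
```python
from h import *
import pickle
s=get_state();print(s['t'],s['eef_pos'],s['force'])
f=grab('wrist');pickle.dump(f,open('w18.pkl','wb'))
g=cv2.cvtColor(f['img'],6).astype(int);g0=None
w3=pickle.load(open('w4.pkl','rb'));h=cv2.cvtColor(w3['img'],6).astype(int)
T=f['T']
c=np.array([.551,.1205]);yaw=np.radians(81.2);uy=np.array([np.cos(yaw),np.sin(yaw)]);ux=np.array([uy[1],-uy[0]])
# sample a line across the joint along bed y at x offsets, height .044, 0.5 mm steps
def line(F,G,xo,a=-12,b=12):
    o=[]
    for y in np.arange(a,b,.75):
        u,v=proj(F,np.append(c+ux*xo/1e3+uy*y/1e3,.044));o.append(int(cv2.getRectSubPix(G.astype(np.float32),(3,3),(float(u),float(v))).mean()))
    return o
for xo in (-58,-50,50,58): print(xo,'before',line(w3,h,xo));print(xo,'after ',line(f,g,xo))
# outer edge of sleeve/ridge
p=g[:, :]
u,v=proj(f,np.append(c-uy*.02,.11));print(u,v,g[int(v)-2:int(v)+3,int(u)-25:int(u)+26].mean(0).astype(int).tolist())
for n,fr in (('wrist',f),('scene',grab('scene'))):
  for t in ['turnbuckle','end_plain_pin','end_ringed_pin','jaw_left','jaw_right','half_left','half_right']:
    for r in regions_of(fr,t)[:2]: 
        uu,vv=cen(r['pixels']);print(n,t,round(r['confidence'],2),np.round(r['box']),at(fr,uu,vv,.095 if 'pin' in t or t=='turnbuckle' else .044).round(3)[:2])
```

```text
21.65 [0.56620705 0.11943742 0.21817073] [ 0.23063237 -0.62762754  0.13004301]
-58 before [72, 72, 73, 73, 73, 73, 73, 73, 73, 76, 80, 86, 88, 85, 80, 77, 76, 76, 74, 73, 72, 72, 71, 71, 70, 69, 69, 69, 68, 68, 69, 71]
-58 after  [74, 74, 73, 72, 72, 72, 73, 73, 73, 74, 75, 76, 78, 79, 78, 77, 75, 74, 72, 72, 72, 72, 71, 71, 71, 70, 70, 69, 69, 70, 72, 74]
-50 before [95, 93, 87, 80, 74, 73, 74, 74, 74, 79, 89, 99, 104, 102, 97, 99, 105, 107, 102, 90, 79, 75, 77, 79, 77, 77, 81, 91, 104, 114, 117, 117]
-50 after  [120, 124, 124, 117, 111, 107, 108, 109, 105, 100, 96, 97, 102, 110, 112, 108, 100, 91, 86, 85, 88, 98, 106, 111, 116, 118, 119, 120, 121, 120, 118, 116]
50 before [234, 234, 234, 234, 234, 234, 234, 234, 234, 234, 234, 232, 223, 200, 166, 150, 163, 193, 218, 231, 234, 234, 234, 234, 234, 234, 233, 233, 233, 232, 232, 231]
50 after  [234, 234, 234, 234, 234, 234, 234, 234, 234, 234, 234, 233, 232, 230, 229, 229, 229, 227, 223, 218, 213, 210, 208, 208, 205, 199, 191, 183, 177, 173, 173, 173]
58 before [171, 174, 175, 176, 176, 176, 176, 175, 175, 173, 172, 171, 168, 166, 163,
[... 1243 characters left out ...]
6]
wrist half_right 0.74 [265. 123. 402. 215.] [0.546 0.069]
scene turnbuckle 0.63 [326. 243. 440. 278.] [0.552 0.119]
scene end_plain_pin 0.6 [325. 242. 360. 266.] [0.538 0.03 ]
scene end_ringed_pin 0.9 [408. 252. 438. 278.] [0.564 0.211]
scene end_ringed_pin 0.69 [336. 247. 379. 305.] [0.602 0.063]
scene jaw_left 0.85 [422. 241. 434. 300.] [0.582 0.223]
scene jaw_left 0.3 [260. 309. 292. 357.] [ 0.686 -0.109]
scene jaw_right 0.91 [324. 238. 339. 292.] [0.552 0.013]
scene jaw_right 0.2 [306. 237. 450. 303.] [0.573 0.112]
scene half_left 0.93 [376. 246. 420. 307.] [0.584 0.161]
scene half_right 0.93 [442. 340. 518. 398.] [0.791 0.287]
scene half_right 0.87 [434. 155. 482. 184.] [0.237 0.374]
```

```bash
python3 -c "
from station import *
print(job_done(), get_state()['t'])"
```

```text
the job is handed in; nothing more can be done
the job is handed in; nothing more can be done
```

The turnbuckle is lying in both forks, the sleeve is turned tight, and the job was handed in at about 22 s with the arm raised clear. I think the clamp is done as asked, but the clamping force and the left pin are not directly confirmed.

- **How it was turned:** the arm cannot tilt the tool, so I did not grip and twist the sleeve. I pressed a fingertip down on its flats, retaking it each time, for about 140° in all. Two of the strokes slipped off without turning it. I saw this from the mark on the sleeve, moved the finger further in and went on.
- **Tightness:** my torque estimate rose from about 0.20 to 0.40 N m. Scaled to the stated 0.17 N m of free turning, that is about 0.33 N m, or 40 to 45 N on the wood. It climbed at the stated slope and stayed well short of the 0.63 N m that crushes the wood. This is worked out from the wrist force and assumed lever arms, not measured directly.
- **Joint:** on the lit side, the dark gap that showed across the joint before is gone in the last wrist frame. The shaded side was too dim to be conclusive.
- **Forks:** in a picture, the right pin was clearly behind its cheeks. The left pin was only seen in the coarse scene view. The networks still placed the turnbuckle across both jaws at the end.
- **Network errors:** in the last frames they sometimes took the coloured look-alikes for the right panel half, and once confused the two pins. I ignored those.
- **Bystanders:** the arm never went near the other things on the bench, but I made no separate check of them at the end.

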